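# Seat the drill-guide block in the rib jig

## Task

Slide the aluminium drill-guide block along the flared channel of the wooden rib-drilling jig, without picking it up off the jig, until its leading tongue is home under the steel keeper at the far end of the pocket. Then press its trailing end down gently, past the spring catch, so that the block lies flush in the pocket with the catch closed over its tail. Leave the jar, the bobbin and the cork sanding block beside the jig where they are.

Things in the scene. Friction and masses are not known exactly. Their poses are not given: they have to be found in the camera images.
- jig: Fixed hardwood jig, 365 mm long, 132 mm wide; origin on the bench under it, z up. Its x axis runs along the channel, the way the block must travel. Flat bed top 36 mm above the origin, from x = -175 to +190 mm; y = 0 is the middle of channel and pocket.
- channel_mouth (a point): Start of the channel, on the bed top, x = -175 mm; axes as the jig's. Two dark wooden rails on the bed, 6 mm high and 10 mm wide, guide the block: 88 mm apart here, narrowing to 52 mm apart from x = +45 mm on.
- pocket (a point): Middle of the pocket's mouth, level with the bed top, at x = 105.75 mm of the jig; axes as the jig's. The pocket runs from x = 55 (near edge) to 156.5 mm (far wall), is 52 mm wide and 16 mm deep, as deep as the block is thick.
- keeper_lip (a point): Lower edge of the fixed steel keeper plate at the far end of the pocket, x = 150.5 mm of the jig: it overhangs the last 6 mm of the pocket, its underside 10.8 mm above the pocket floor, its top 5 mm above the bed.
- block_mid (a point): Centre of the loose drill-guide block, half-way up. Aluminium, 0.18 to 0.31 kg, 100 (x) x 48 (y) x 16 mm thick, seven small holes along its top. At both ends the lowest 8 mm stick out as a tongue 9 mm long; the full-height part is 82 mm long. Starts flat on the bed in the wide part of the channel, slightly turned; its +x end leads.
- block_nose (a point): Lower edge of the block's leading (+x) end, middle of its width, 50 mm ahead of its centre and 8 mm below. Pushed over the pocket's near edge the block tips nose-down; pushed on against the far wall, its nose is under the keeper and its tail still rests on the catch, up to 16 mm above the pocket floor.
- catch (a joint): Spring catch, a dark steel wedge 24 mm wide sticking 4.5 mm out of the near pocket wall, sloping from 1 mm to 6.5 mm below the bed top. Value: how far it is pushed back, 0 (out, closed) to 0.007 m. Some 8 to 12 N down near the block's tail forces it past the slope; then little force is needed, but the tail may hang on the catch until pressed to the floor, where the catch springs out over the tail tongue.
- jar_mid (a point): Bystander: closed amber glass jar, 60 mm across, 85 mm high, standing beside the jig; point half-way up.
- bobbin_mid (a point): Bystander: empty wooden bobbin, 44 mm across, 50 mm high, standing beside the jig; point half-way up.
- cork_mid (a point): Bystander: plain cork sanding block 100 x 45 x 40 mm lying beside the jig; point at its centre.
Mind the look-alikes: they are no part of the job. Leave any red look-alike of the part that bears block_mid alone.

How it is judged:
By the outcome, as a careful person would: the job done as asked, in the order asked, and still so for the second after the job is handed in, with the robot touching nothing.
It also fails if it takes over 58 s, if anything falls off the work surface, if the arm or the gripper's body presses on something with over 40 N, if the wrist force passes 120 N, or if a joint passes its speed limit or range.

## Robot

A 6-joint arm with a two-finger parallel gripper is mounted at the origin on the work surface. World frame = base frame: x ahead of the robot, y to its left, z up, the work surface at z = 0. Lengths are in m, angles in rad, forces in N, time in s.
With the tool pointing down it reaches from about 0.35 to 0.8 m from the base axis. Payload 7.3 kg.
Tool frame: the origin (TCP) lies between the finger pads; the fingertips stand 25 mm ahead of it and the grasp point (between the pads) lies 6 mm ahead of it (r.tip_extent is the distance from the TCP to the fingertips, in m); z points along the fingers, y is the direction in which the jaws open and shut (so a half turn about z gives the same grasp; the last joint's range is limited). The gripper opens to 85 mm and grips with 20 to 120 N. Pads are 22 mm wide; open, the fingers measure 114 mm over their backs; the gripper's body (76 mm by 85 mm) begins 54 mm behind the grasp point. The pads swing forward as they close: fully open they stand 13 mm farther back than shut.
Start: joints at [-0.146, 0.342, 1.524, -0, 1.275, -0.146], TCP at [0.525, 0, 0.256] pointing down, gripper open.
Joint ranges: [-2.53, 2.53], [-0.77, 2.02], [0.04, 2.7], [-1, 4.14], [0.28, 2.66], [-3.11, 3.11]. Speed limits (rad/s): [2.57, 2.57, 3.14, 3.14, 3.14, 3.14].

## Interface

Orientations are given as a unit quaternion [x, y, z, w].
In Python, from workcell import r, command_gripper, optics gives the robot as it stands. The module is installed in compiled form; this text tells all that it offers. Calls block until the motion is done:
- r.reach(position, orientation): joint-space move of the TCP to a pose.
- r.move_straight(position, orientation=None, speed=0.15, max_force=None): straight line of the TCP; orientation=None keeps the orientation; speed is the mean speed in m/s. With max_force (N) it stops when the force on the tool has changed by that much, and returns True; else False.
- r.movej(angles): joint-space move.
- command_gripper(opening, force=None): finger opening in m; force is the grip in N (None keeps the last); returns when the fingers have stopped.
- r.hold(seconds).
- r.solve_ik(position, orientation): joint angles nearest the present ones, or None.
- r.read_state(): the state.
- optics.get_image(name): name is "scene" or "side" or "wrist"; returns (picture, depth): 420x560x3 uint8, red, green, blue; 420x560 float32, m along the optical axis (not along the pixel's ray), 0 where there is no reading.
- optics.camera_model(name): a dict with "K" (3x3 intrinsics, pixels), "k1" (the pictures are not rectified: a ray, as slopes to the right and down, at radius r is drawn at 1 + k1 r^2 times it, then the intrinsics apply), "R" (3x3) and "t" (3): a world point X has camera coordinates R X + t; the wrist camera has in their place "tool_from_camera" (4x4, takes a point from camera to tool coordinates, whose origin is the TCP and whose axes are the flange's). Camera axes: x right, y down, z forward; pixel columns grow to the right and rows downward; lengths in m; the calibration is good to about 2 mm. A picture is of the moment at which its call begins: read the wrist's pose just before it. camera_model takes no time and is no camera call.
A pose or a line that the arm cannot do raises r.PlanningError and nothing moves.
- r.finish_job(): hands the job in, once; it reports no verdict.
The state is a dict: "time_s": time; "joint_positions": joint angles; "dq": joint speeds; "tau": joint torques, N m; "eef_pos": TCP position; "eef_rot": TCP orientation; "contact_force": force on the tool from outside, world axes, zero at the start; "torque": the same for the moment, N m; "grip_width": finger opening in m.
Only numpy, scipy, OpenCV 4.12 (cv2) and the standard library are available. Lean on these libraries where they do the work, as an engineer would, in place of code of your own. Each camera call takes 0.05 s, during which the arm holds its last target.

## Working session

There is one attempt and no reset: what is moved stays moved. The work goes in short steps, each a Python script; the robot and the scene stay as the last script left them, time stands still between calls to the robot, and variables do not carry over. Pictures are saved under pics/ and viewed, and the job is handed in when it is done.

```bash
mkdir -p pics; cat > h.py <<'E'
import numpy as np, cv2
from workcell import r, command_gripper, optics
def snap(name,fn):
    st=r.read_state(); im,d=optics.get_image(name)
    cv2.imwrite('pics/'+fn+'.png',cv2.cvtColor(im,cv2.COLOR_RGB2BGR)); np.savez('pics/'+fn+'.npz',d=d,p=st['eef_pos'],q=st['eef_rot'])
    return im,d,st
def ray(m,u,v):
    K=np.array(m['K']); x=(u-K[0,2])/K[0,0]; y=(v-K[1,2])/K[1,1]
    rd=np.hypot(x,y); ru=rd
    for _ in range(30): ru=rd/(1+m['k1']*ru**2)
    s=ru/rd if rd>0 else 1
    return np.array([x*s,y*s,1.])
def cam(name,fn=None):
    from scipy.spatial.transform import Rotation as Ro
    m=optics.camera_model(name)
    if name=='wrist':
        z=np.load('pics/'+fn+'.npz'); T=np.array(m['tool_from_camera']); Rw=Ro.from_quat(z['q']).as_matrix()
        return m,Rw@T[:3,:3],Rw@T[:3,3]+z['p']
    R=np.array(m['R']);t=np.array(m['t']); return m,R.T,-R.T@t
def pix(name,fn,u,v,z=None):
    m,R,o=cam(name,fn); d=R@ray(m,u,v)
    if z is None:
        D=np.load('pics/'+fn+'.npz')['d'][int(round(v)),int(round(u))]; return o+d*D
    return o+d*(z-o[2])/d[2]
def proj(name,fn,X):
    m,R,o=cam(name,fn); c=R.T@(np.array(X)-o); x,y=c[0]/c[2],c[1]/c[2]; s=1+m['k1']*(x*x+y*y); K=np.array(m['K'])
    return K[0,0]*x*s+K[0,2],K[1,1]*y*s+K[1,2]
E
python3 - <<'E'
from h import *
for n in ['scene','side','wrist']: snap(n,n+'0')
print(r.read_state())
for n in ['scene','side','wrist']: print(optics.camera_model(n))
E
```

```text
{'time_s': 0.15, 'joint_positions': array([-1.45996548e-01,  3.42544565e-01,  1.52474229e+00, -1.31189639e-05,
        1.27540792e+00, -1.45963736e-01]), 'dq': array([-1.03646541e-03, -2.30666463e-03, -3.29048424e-03, -2.48691688e-03,
        7.22689470e-04, -9.51933531e-05]), 'tau': array([ 1.24654900e-03, -4.33907533e+01, -2.46148127e+01, -9.02174702e-05,
        5.71925848e-03,  3.60333468e-05]), 'eef_pos': array([5.24749385e-01, 5.72623580e-05, 2.55814306e-01]), 'eef_rot': array([ 7.07116922e-01,  7.07096426e-01, -3.33866804e-04, -4.38448625e-04]), 'contact_force': array([ 0.58785764,  0.8876003 , -0.26861209]), 'torque': array([-0.05402049,  0.01064734, -0.0074232 ]), 'grip_width': 0.08483960083227586}
{'K': array([[476.1101244 ,   0.        , 274.03148786],
       [  0.        , 476.1101244 , 203.61664083],
       [  0.        ,   0.        ,   1.        ]]), 'k1': -0.13497534674868403, 'R': array([[ 0.78539033,  0.61899579, -0.00249785],
       [ 0.39025323, -0.49828288, -0.77421999],
       [-0.48048355,  0.6070901 , -0.63291166]]), 't': array([-0.41528799, -0.15526187,  1.27
[... 249 characters left out ...]
],
       [-0.10886379,  0.68451846, -0.72082117],
       [ 0.13809873, -0.70768481, -0.69290039]]), 't': array([0.50701589, 0.09436976, 0.94519859])}
{'K': array([[293.00632424,   0.        , 273.00539333],
       [  0.        , 293.00632424, 205.91583316],
       [  0.        ,   0.        ,   1.        ]]), 'k1': -0.0457414137117181, 'tool_from_camera': array([[ 1.41899166e-04, -9.46823338e-01, -3.21753859e-01,
         8.22901770e-02],
       [ 9.99999649e-01, -1.31449547e-04,  8.27833474e-04,
         6.84544697e-04],
       [-8.26106452e-04, -3.21753864e-01,  9.46822987e-01,
        -1.17427418e-01],
       [ 0.00000000e+00,  0.00000000e+00,  0.00000000e+00,
         1.00000000e+00]])}
```

View pics/scene0.png

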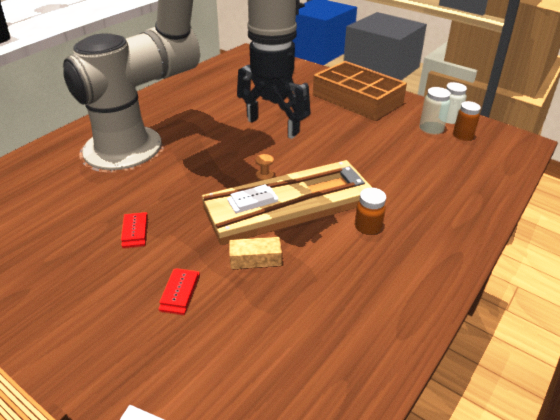

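View pics/side0.png

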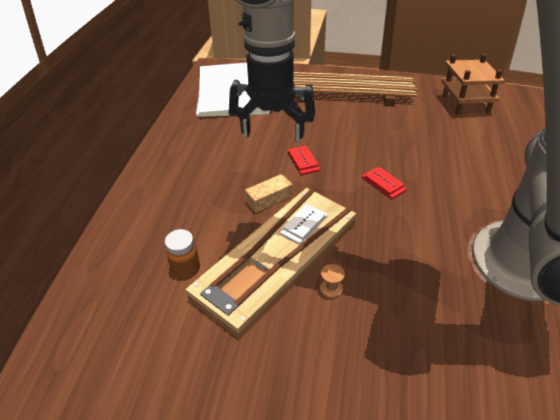

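View pics/wrist0.png

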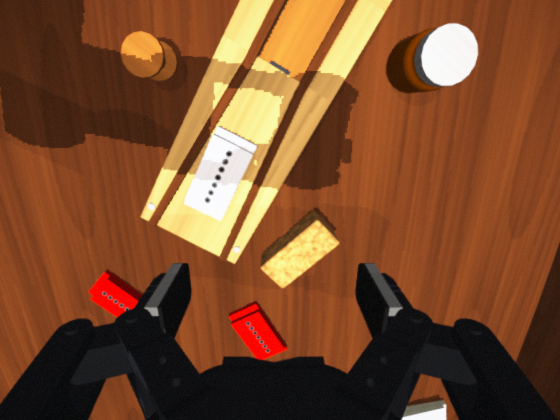

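The wrist picture shows the jig's mouth near (195,240), the block near (222,172) and the pocket near (305,35). The two red look-alikes are at (115,295) and (258,330). I'll enlarge crops to read corners.

```bash
python3 - <<'E'
import cv2
a=cv2.imread('pics/wrist0.png')[0:270,130:400]; cv2.imwrite('pics/wc.png',cv2.resize(a,None,fx=2.2,fy=2.2,interpolation=cv2.INTER_CUBIC))
a=cv2.imread('pics/side0.png')[180:330,180:370]; cv2.imwrite('pics/sc.png',cv2.resize(a,None,fx=4,fy=4,interpolation=cv2.INTER_CUBIC))
E
```

```text
(no output)
```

View pics/wc.png

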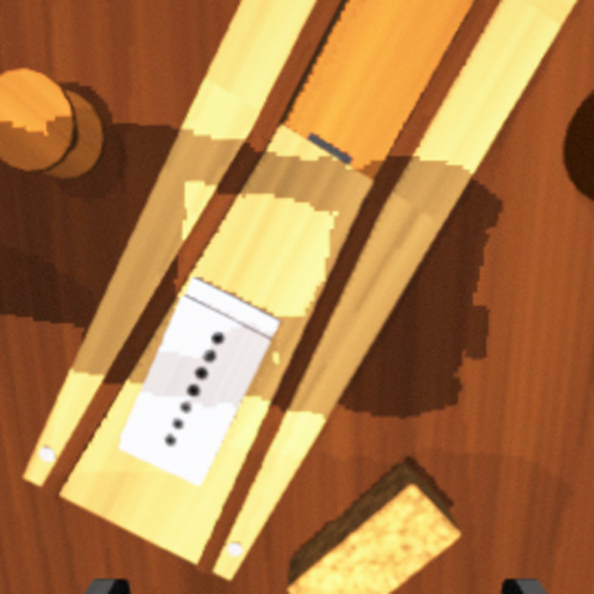

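View pics/sc.png

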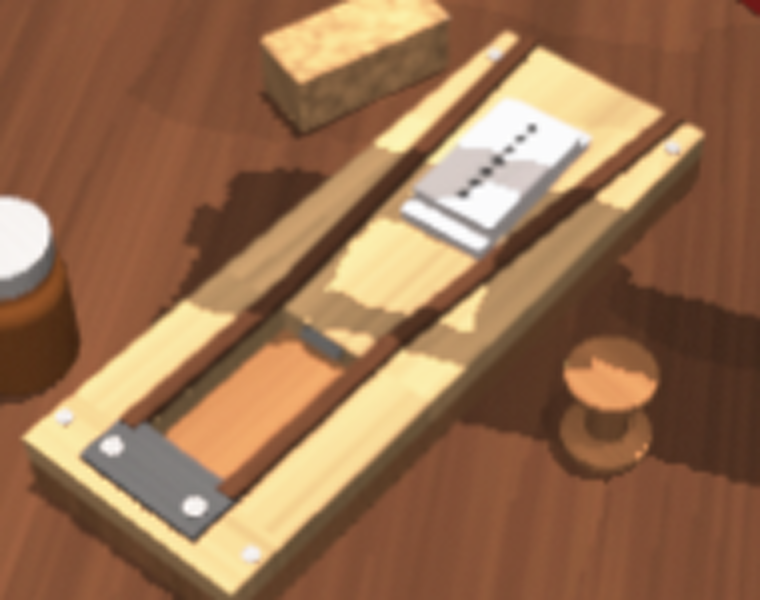

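```bash
python3 - <<'E'
from h import *
w=lambda x,y:(x/2.2+130-.3,y/2.2-.3)
s=lambda x,y:(x/4+180-.4,y/4+180-.4)
P={}
for k,(x,y) in dict(mL=(23,478),mR=(231,580),pL=(283,125),pR=(371,178)).items():
    P['w'+k]=pix('wrist','wrist0',*w(x,y),z=.036)
for k,(x,y) in dict(mR=(513,32),mL=(703,133),fL=(232,598),fR=(25,438)).items():
    P['s'+k]=pix('side','side0',*s(x,y),z=.036)
for k in P: print(k,P[k].round(4))
# jig fit
from scipy.optimize import least_squares
def fit(L):
    f=lambda p:np.concatenate([[p[0]+np.cos(p[2])*a-np.sin(p[2])*b-P[k][0],p[1]+np.sin(p[2])*a+np.cos(p[2])*b-P[k][1]] for k,a,b in L])
    q=least_squares(f,[.6,0,0.5],loss='soft_l1',f_scale=.003);print(q.x,f(q.x).round(4));return q.x
A=[('wmL',-.175,.066),('wmR',-.175,-.066),('wpL',.055,.026),('wpR',.055,-.026)]
B=[('smR',-.175,-.066),('smL',-.175,.066),('sfL',.19,.066),('sfR',.19,-.066)]
a=fit(A);b=fit(B);p=fit(A+B)
for q in(a,b):print('yaw deg',np.degrees(q[2]))
def tj(X):
    d=X[:2]-p[:2];c,s_=np.cos(p[2]),np.sin(p[2]);return np.array([c*d[0]+s_*d[1],-s_*d[0]+c*d[1],X[2]])
# block top corners (full-height part z=.052)
print('block')
for k,(x,y) in dict(tailL=(119,443),tailR=(204,486),frR=(273,340),frL=(183,293)).items():
    X=pix('wrist','wrist0',*w(x,y),z=.052);print(k,X.round(4),tj(X).round(4))
for k,(x,y) in dict(tailR=(510,97),tailL=(590,140),frL=(493,232),frR=(415,188)).items():
    X=pix('side','side0',*s(x,y),z=.052);print('s',k,X.round(4),tj(X).round(4))
for n,f,u,v in (('wrist','wrist0',143,54),('wrist','wrist0',447,55),('wrist','wrist0',300,255),('side','side0',180,240),('side','side0',332,273),('side','side0',268,188)):
    X=pix(n,f,u,v);print(X.round(3),tj(X).round(3))
for k in ('wrist',): 
  for (u,v) in [(222,172),(190,235),(240,100)]: print(pix(k,'wrist0',u,v).round(4))
E
```

```text
wmL [ 0.3602 -0.0467  0.036 ]
wmR [ 0.4754 -0.1113  0.036 ]
wpL [0.51  0.133 0.036]
wpR [0.5524 0.1094 0.036 ]
smR [ 0.4685 -0.1128  0.036 ]
smL [ 0.3582 -0.0473  0.036 ]
sfL [0.5377 0.272  0.036 ]
sfR [0.652 0.205 0.036]
[0.50399095 0.07331862 1.05625726] [ 0.0002  0.0002 -0.     -0.0002 -0.0015  0.001   0.0013 -0.001 ]
[0.50041098 0.07269681 1.05155691] [ 0.0024  0.0008 -0.0019  0.0008 -0.0003 -0.0016  0.     -0.0001]
[0.50237912 0.07301132 1.05655421] [-0.0013 -0.0002 -0.0016 -0.0005 -0.0032  0.0007 -0.0003 -0.0013  0.0053
  0.0009  0.0007  0.0004  0.0007 -0.0011  0.0013  0.0009]
yaw deg 60.51908323107792
yaw deg 60.249772810275104
block
tailL [ 0.4222 -0.0208  0.052 ] [-0.1211  0.0236  0.052 ]
tailR [ 0.4657 -0.045   0.052 ] [-0.1208 -0.0261  0.052 ]
frR [0.5043 0.033  0.052 ] [-0.0339 -0.0214  0.052 ]
frL [0.4609 0.056  0.052 ] [-0.0353  0.0277  0.052 ]
s tailR [ 0.4611 -0.0418  0.052 ] [-0.1203 -0.0205  0.052 ]
s tailL [ 0.416  -0.0159  0.052 ] [-0.1199  0.0315  0.052 ]
s frL [0.4563 0.0565 0.052 ] [-0.0371  0.0319  0.052 ]
s frR [0.4993 0.0326 0.052 ] [-0.0367 -0.0172  0.052 ]
[0.395 0.134 0.052] [0.    0.124 0.052]
[0.683 0.129 0.085] [ 0.138 -0.13   0.085]
[ 0.56  -0.097  0.039] [-0.12  -0.134  0.039]
[0.679 0.131 0.085] [ 0.137 -0.126  0.085]
[0.391 0.136 0.052] [0.    0.128 0.052]
[ 0.555 -0.09   0.043] [-0.116 -0.126  0.043]
[0.4684 0.0132 0.052 ]
[ 0.4203 -0.0713  0.0354]
[0.4893 0.0897 0.0355]
```

The jig pose agrees between cameras to about 3 mm (origin about (0.502, 0.073), yaw 60.4°). The block's centre is near jig (-78, +3) mm, turned about 3°. I'll close the fingers to a narrow pusher behind the tail and look again from there.

```bash
cat >> h.py <<'E'
from scipy.spatial.transform import Rotation as Ro
J=np.array([0.5025,0.073]);YAW=np.radians(60.4)
def jw(x,y): c,s=np.cos(YAW),np.sin(YAW); return np.array([J[0]+c*x-s*y,J[1]+s*x+c*y])
def wj(X): d=X[:2]-J;c,s=np.cos(YAW),np.sin(YAW);return np.array([c*d[0]+s*d[1],-s*d[0]+c*d[1]])
c,s=np.cos(YAW),np.sin(YAW)
Q=Ro.from_matrix(np.array([[c,s,0],[s,-c,0],[0,0,-1.]])).as_quat()
def P(x,y,tipz): return [*jw(x,y),tipz+r.tip_extent]
E
python3 - <<'E'
from h import *
print(r.tip_extent)
command_gripper(0.008,30); print(r.tip_extent,r.read_state()['grip_width'])
r.reach(P(-.152,.002,.12),Q)
snap('wrist','wrist1')
st=r.read_state();print(st['time_s'],st['eef_pos'],wj(st['eef_pos']),st['contact_force'])
E
```

```text
0.025
0.025 0.008157838507154154
1.6 [ 0.42773872 -0.0584318   0.14623867] [-1.51207010e-01  8.48807974e-05] [-0.17012705  0.9212566   0.25980057]
```

View pics/wrist1.png

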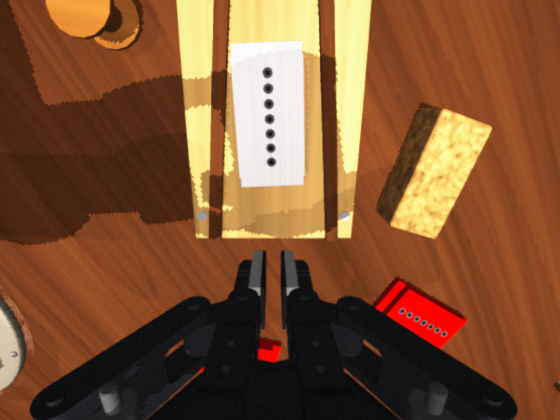

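The picture shows the mouth corners at (195,238) and (353,238). The block's tail edge runs (241,187) to (305,184) and its front (231,43) to (301,41), with the finger tips at about (258,255) and (290,255).

```bash
python3 - <<'E'
from h import *
for n,u,v,z in [('mL',195,238,.036),('mR',353,238,.036),('farL',177,3,.036),('farR',371,3,.036),('tailL',241,187,.052),('tailR',305,184,.052),('frL',231,43,.052),('frR',301,41,.052)]:
    X=pix('wrist','wrist1',u,v,z);print(n,wj(X).round(4))
print(pix('wrist','wrist1',270,215),pix('wrist','wrist1',285,120))
a=cv2.imread('pics/wrist1.png')[20:260,180:380]; cv2.imwrite('pics/wc1.png',cv2.resize(a,None,fx=2.5,fy=2.5,interpolation=cv2.INTER_CUBIC))
E
```

```text
mL [-0.1749  0.0658]
mR [-0.1749 -0.0693]
farL [-0.0005  0.0646]
farR [-0.0002 -0.0672]
tailL [-0.1256  0.0232]
tailR [-0.1233 -0.0245]
frL [-0.0288  0.0267]
frR [-0.0276 -0.0187]
[ 0.42488697 -0.06020681  0.03525404] [0.47208584 0.0012405  0.05185946]
```

View pics/wc1.png

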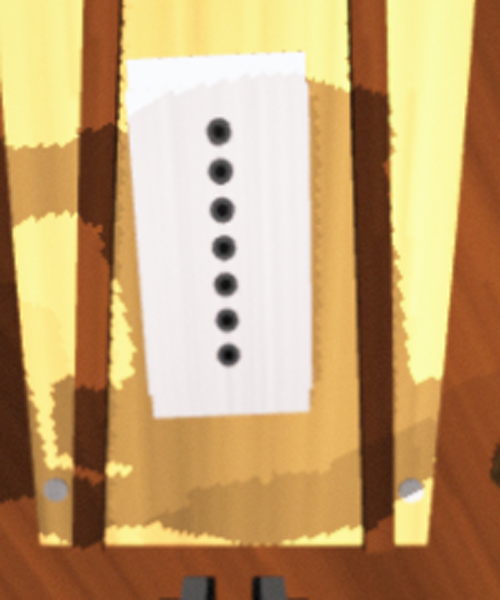

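```bash
python3 - <<'E'
from h import *
r.hold(.2);st=r.read_state();print(wj(st['eef_pos']),st['eef_rot'],Q)
r.move_straight(P(-.150,-.001,.05),Q,speed=.12)
f0=r.read_state()['contact_force']
print(r.move_straight(P(-.150,-.001,.030),Q,speed=.02,max_force=4))
st=r.read_state();print(st['time_s'],wj(st['eef_pos']),st['eef_pos'][2]-.025,st['contact_force']-f0)
r.move_straight(P(-.150,-.001,st['eef_pos'][2]-.025+.004),Q,speed=.03)
st=r.read_state();print(st['time_s'],wj(st['eef_pos']),st['eef_pos'][2]-.025,st['contact_force'])
snap('side','side1');snap('wrist','wrist2')
E
```

```text
[-0.15127307  0.00098117] [8.63888046e-01 5.03682685e-01 7.49184191e-04 7.97174351e-04] [0.8642748  0.50301995 0.         0.        ]
True
3.2333 [-0.15001578 -0.00098774] 0.03629460768181971 [-0.42935059 -0.11212307  6.61081904]
3.525 [-0.14999071 -0.0010666 ] 0.040305945058740335 [ 0.9737397  -0.32617924 -0.0879212 ]
```

View pics/wrist2.png

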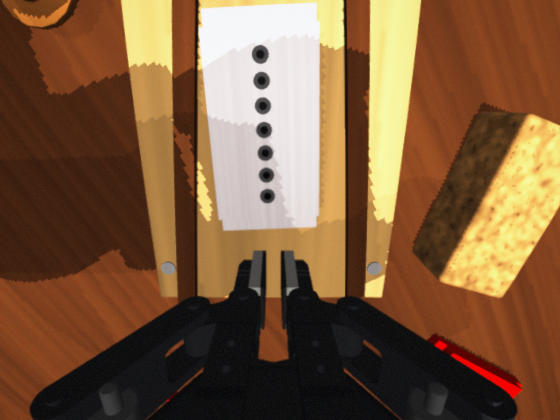

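View pics/side1.png

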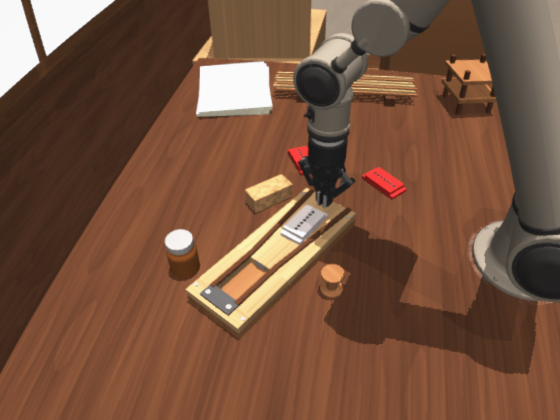

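The fingers are centred between the rails (finger centre column about 273, rail mid 272), and the bed was touched at 36.3 mm as expected. Next I push in stages with a force guard.

```bash
python3 - <<'E'
from h import *
for x in (-.10,-.055):
    print(r.move_straight(P(x,-.001,.039),Q,speed=.05,max_force=20))
    st=r.read_state();print(st['time_s'],wj(st['eef_pos']),st['contact_force'])
snap('wrist','wrist3');snap('side','side2')
a=cv2.imread('pics/side2.png')[170:330,180:370]; cv2.imwrite('pics/sc2.png',cv2.resize(a,None,fx=3,fy=3,interpolation=cv2.INTER_CUBIC))
E
```

```text
False
4.775 [-0.10012563 -0.00096268] [ 0.29161338 -0.02972368 -0.16348258]
False
5.825 [-0.05508762 -0.00096492] [ 0.13180556  0.62818029 -0.26442925]
```

View pics/wrist3.png

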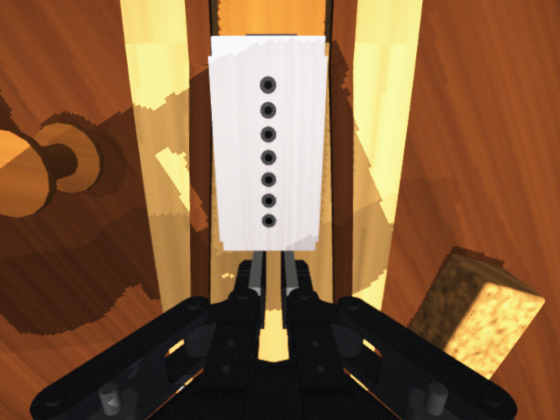

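View pics/sc2.png

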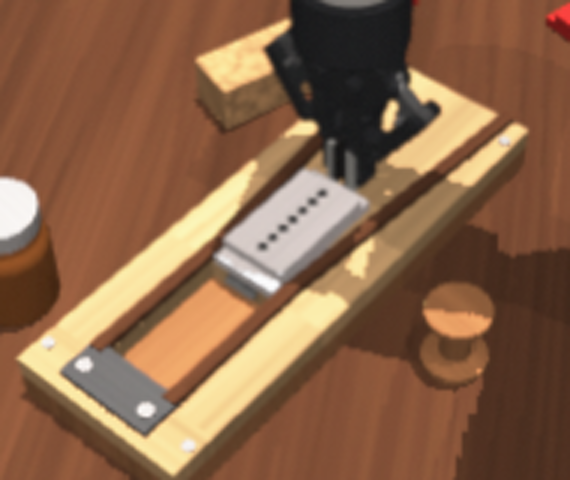

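The block is square to the fingers and just entering the narrow part, with its nose at the pocket's near edge. I'll push on past the tipping point.

```bash
python3 - <<'E'
from h import *
for x,v in ((-.012,.05),(.008,.03)):
    print(r.move_straight(P(x,-.001,.039),Q,speed=v,max_force=20))
    st=r.read_state();print(st['time_s'],wj(st['eef_pos']),st['contact_force'])
r.hold(.3)
snap('wrist','wrist4');snap('side','side3')
a=cv2.imread('pics/side3.png')[170:330,180:370]; cv2.imwrite('pics/sc3.png',cv2.resize(a,None,fx=3,fy=3,interpolation=cv2.INTER_CUBIC))
E
```

```text
False
6.9333 [-0.01210105 -0.00092447] [0.52905623 0.37380774 0.17037084]
False
7.75 [ 0.00799704 -0.00092684] [-0.28404854 -0.25672873 -0.00432498]
```

View pics/wrist4.png

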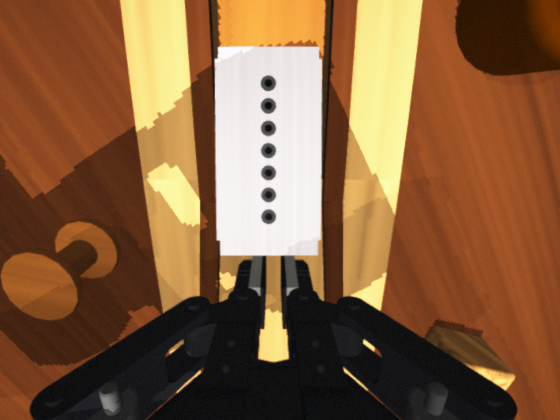

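View pics/sc3.png

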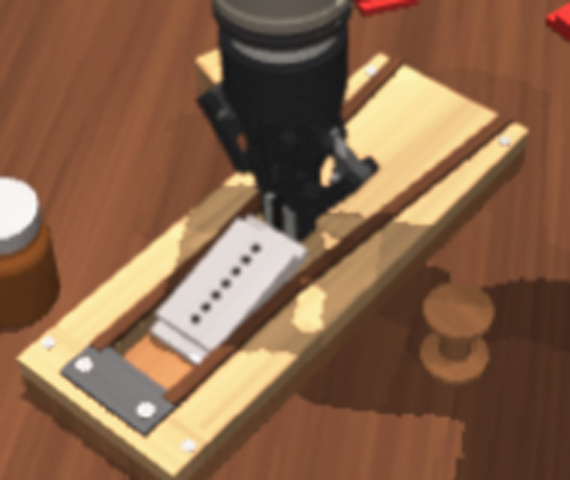

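It has tipped nose-down as intended, resting on the near edge. Now I push gently to the far wall.

```bash
python3 - <<'E'
from h import *
print(r.move_straight(P(.034,-.001,.0378),Q,speed=.04,max_force=15))
st=r.read_state();print(st['time_s'],wj(st['eef_pos']),st['contact_force'])
print(r.move_straight(P(.052,-.001,.0378),Q,speed=.012,max_force=6))
st=r.read_state();print(st['time_s'],wj(st['eef_pos']),st['eef_pos'][2]-.025,st['contact_force'])
snap('wrist','wrist5');snap('side','side4')
a=cv2.imread('pics/side4.png')[170:330,180:370]; cv2.imwrite('pics/sc4.png',cv2.resize(a,None,fx=3,fy=3,interpolation=cv2.INTER_CUBIC))
E
```

```text
False
8.95 [ 0.03402124 -0.00091771] [-0.28154027  0.22234028 -0.06550279]
True
10.0417 [ 0.04731484 -0.0005669 ] 0.03730828098189624 [-0.40353872 -0.7926866   0.79608516]
```

View pics/wrist5.png

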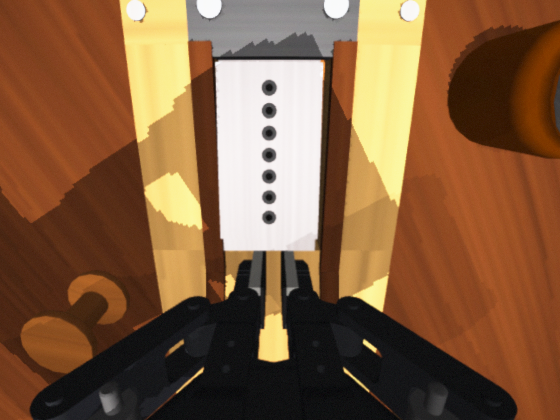

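View pics/sc4.png

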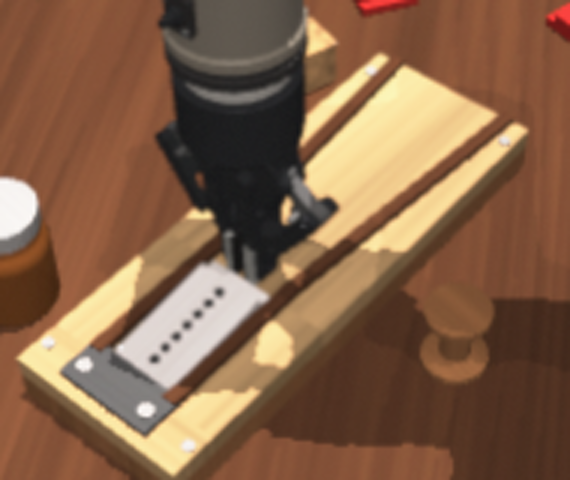

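The nose is home: contact came at tool x = 47.3 mm, so the tail is near 57 mm, and the block's front face is about 3 mm from the keeper edge as geometry requires. I'll retreat, lift, shut the fingers and press on the tail.

```bash
python3 - <<'E'
from h import *
r.move_straight(P(.043,-.001,.039),Q,speed=.03)
r.move_straight(P(.043,-.001,.075),Q,speed=.1)
command_gripper(0.0,30)
r.move_straight(P(.074,-.001,.065),Q,speed=.06)
r.hold(.2); snap('wrist','wrist6')
f0=r.read_state()['contact_force']
print(r.move_straight(P(.074,-.001,.032),Q,speed=.015,max_force=5))
st=r.read_state();print(st['time_s'],wj(st['eef_pos']),st['eef_pos'][2]-.025,st['contact_force']-f0,r.tip_extent)
E
```

```text
True
13.4083 [ 0.07384756 -0.00111643] 0.04659564979303455 [ 0.1324059  -0.88392001  3.84832033] 0.025
```

View pics/wrist6.png

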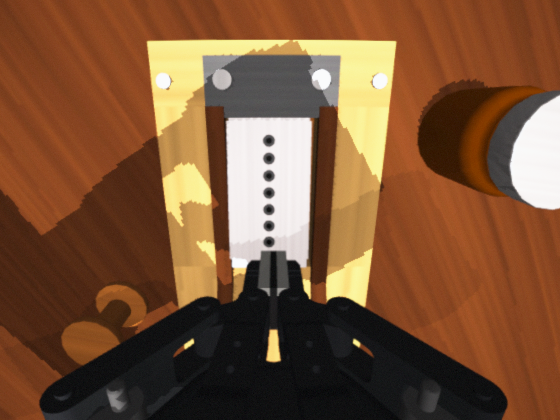

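```bash
python3 - <<'E'
from h import *
for i in range(4):
    z0=r.read_state()['eef_pos'][2]-.025
    h=r.move_straight(P(.074,-.001,.033),Q,speed=.012,max_force=16)
    st=r.read_state();print(h,st['time_s'],wj(st['eef_pos']),st['eef_pos'][2]-.025,st['contact_force'],flush=True)
    if st['eef_pos'][2]-.025<.0372 or not h: break
snap('wrist','wrist7');snap('side','side5')
E
```

```text
True 14.2583 [ 0.07385925 -0.00067944] 0.03607025629282528 [-1.27198297 -0.32258269  4.52592694]
```

The tip went from 46.6 to 36.1 mm, which is bed level, and stopped on the 16 N limit. I'll lift and check flushness.

```bash
python3 - <<'E'
from h import *
r.move_straight(P(.074,-.001,.10),Q,speed=.08)
r.move_straight(P(.01,-.001,.12),Q,speed=.12)
r.hold(.2)
im,d,st=snap('wrist','wrist8');snap('side','side6');snap('scene','scene1')
print(st['time_s'])
for x in (.0,.03,.05,.070,.08,.10,.12,.14,.155):
  for y in (-.0012,-.015,.015):
    u,v=proj('wrist','wrist8',[*jw(x,y),.036])
    if 0<=u<560 and 0<=v<420: X=pix('wrist','wrist8',u,v); print(x,y,round(X[2],4),end=' | ')
  print()
a=cv2.imread('pics/wrist8.png')[0:300,150:400]; cv2.imwrite('pics/wc8.png',cv2.resize(a,None,fx=2,fy=2,interpolation=cv2.INTER_CUBIC))
E
```

```text
16.2167
0.0 -0.0012 0.0346 | 0.0 -0.015 0.0357 | 0.0 0.015 0.0347 | 
0.03 -0.0012 0.0341 | 0.03 -0.015 0.0359 | 0.03 0.015 0.0348 | 
0.05 -0.0012 0.0361 | 0.05 -0.015 0.035 | 0.05 0.015 0.0362 | 
0.07 -0.0012 0.0355 | 0.07 -0.015 0.0356 | 0.07 0.015 0.0363 | 
0.08 -0.0012 0.0355 | 0.08 -0.015 0.0352 | 0.08 0.015 0.036 | 
0.1 -0.0012 0.0365 | 0.1 -0.015 0.0367 | 0.1 0.015 0.0354 | 
0.12 -0.0012 0.0362 | 0.12 -0.015 0.0361 | 0.12 0.015 0.0367 | 
0.14 -0.0012 0.0374 | 0.14 -0.015 0.0369 | 0.14 0.015 0.0359 | 
0.155 -0.0012 0.041 | 0.155 -0.015 0.0413 | 0.155 0.015 0.0409 |
```

View pics/wc8.png

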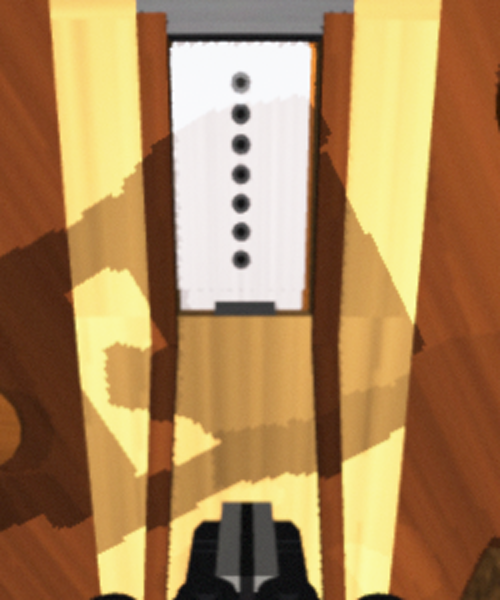

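View pics/side6.png

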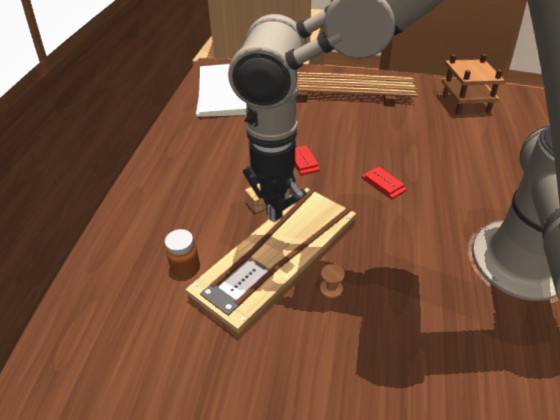

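View pics/scene1.png

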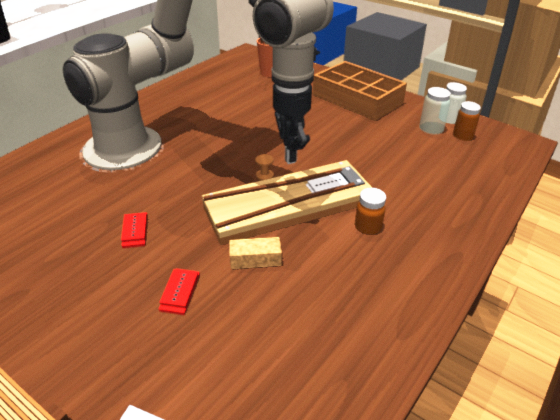

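In the crop the dark catch lies over the tail tongue at about (245,307), and the block top reads 35–37 mm along its length, level with the bed. The jar, the bobbin, the cork and the red look-alikes look unmoved, and the tool is clear.

```bash
python3 - <<'E'
from h import *
r.hold(.3); print(r.read_state()['contact_force']); r.finish_job()
E
```

```text
[ 0.20768054 -0.56869732 -0.04486626]
the job is handed in; nothing more can be done
```

The drill-guide block is in the pocket with its nose under the keeper and the spring catch closed over its tail. I handed the job in at about 16.5 s.

I pushed the block along the channel with nearly closed fingers behind its tail, never gripping it. It tipped nose-down into the pocket, and I pushed on until it met the far wall. I then pressed the tail down past the catch until the press stopped at its 16 N limit, with the fingertips at 36.1 mm (the bed measured 36.3 mm).

**Last checks:**
- **Flush:** depth readings along the block's top were 35–37 mm, level with the bed.
- **Catch:** the wrist picture shows it lying out over the tail tongue. I could not read its travel directly.
- **Bystanders:** the jar, bobbin, cork block and red look-alikes look unmoved in the pictures, and the tool was clear with no contact force.

**Disagreement:** the cameras differed by about 3–4 mm on the jig's position, mainly in world x. The wrist view put the channel's centreline about 1 mm off my frame, and I pushed along that line.

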